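# Find the divider board by its thickness and seat it in the herb trough

### The arm

A 6-joint arm with a two-finger parallel gripper is mounted at the origin on the work surface. World frame = base frame: x ahead of the robot, y to its left, z up, the work surface at z = 0. Lengths are in mm, angles in rad, forces in N, time in s.
With the tool pointing down it reaches from about 325 to 925 mm from the base axis. Payload 3.1 kg.
Tool frame: the origin (TCP) lies midway between the tips of the shut fingers; the grasp point (between the pads) lies 19 mm behind it (env.tcp_to_grasp is the distance from the TCP to the grasp point, in mm); z points along the fingers, y is the line along which they close (so a half turn about z gives the same grasp; the last joint's range is limited). The gripper opens to 85 mm and grips with 20 to 120 N. Pads are 22 mm wide; open, the fingers measure 114 mm over their backs; the gripper's body (76 mm by 85 mm) begins 54 mm behind the grasp point. The pads swing forward as they close: fully open they stand 13 mm farther back than shut.
Start: joints at [-1.39, 0.217, 1.613, -0, 1.311, -0.112], TCP at [180.417, -598.405, 231.3] pointing down, gripper open.
Joint ranges: [-2.75, 2.75], [-0.78, 2.1], [0.31, 2.55], [-1.13, 4.27], [0.13, 2.63], [-2.58, 2.58]. Speed limits (rad/s): [2.79, 2.79, 3.14, 3.14, 3.14, 3.14].

### API

Orientations are given as a 3x3 rotation matrix whose columns are the frame's x, y, z axes.
In Python, from cell import env gives the robot as it stands.
- The arm moves only by the shell command python3 -m creep 'ROWS' [OPENING] [FORCE]. ROWS is JSON, a list of rows, each a list of 6 numbers: the shift along the tool's x, y, z in mm, then the turn, a rotation vector about the tool's x, y, z in rad. In form: [[x, y, z, rx, ry, rz], ...]. A call has 1 to 5 rows; each row is the pose to reach, as a shift and turn from the pose commanded when the call began, along the tool's axes at that moment; what a row does not reach only later rows make up. A row lasts 1/10 s, in which the tool goes at most 50 mm and 8.59 degrees, less where a joint would pass 70% of its speed; a pose out of reach is approached as far as the arm can. A call with a gripper value outside its range is refused whole. OPENING is the finger opening in mm, from 0 to 85.4, set as the call begins (- or left out, the last holds). The fingers move at their own pace and stop on an object; FORCE is the grip in N (left out, the last holds). Time passes only in rows, so rows that repeat a pose let the fingers close. It gives the time, the measured TCP pose, the force, the opening and the grip force at its end, in the units of the state.
- env.state(): the state, without advancing time (a new reading comes with each control period).
- env.read_camera(name): name is "scene" or "top"; returns a dict with "image" (400x640x3 uint8, red, green, blue), "K" (3x3 intrinsics, pixels), "world_from_camera" (4x4, takes a point from camera to world coordinates). Camera axes: x right, y up, looking along -z (the intrinsics and any distortion apply to the point x, -y, -z); pixel columns grow to the right and rows downward; lengths in mm; the calibration is good to about 2 mm. A picture is of the moment at which its call begins. There is no depth.
- env.job_done(): hands the job in; it is judged then, once.
The state is a dict: "time_s": time; "joint_pos": joint angles; "dq": joint speeds; "tau": joint torques, N m; "tcp_pos": TCP position; "tcp_rot": TCP orientation; "contact_force": force on the tool from outside, world axes, zero at the start; "ft_torque": the same for the moment, N m; "finger_gap": finger opening in mm; "grip_force": force on a finger pad.
Only numpy, scipy, OpenCV 4.12 (cv2) and the standard library are available. Lean on these libraries where they do the work, as an engineer would, in place of code of your own. Each camera call takes 0.05 s, during which the arm holds its last target. There are 200 camera calls.

### The job

The herb trough needs its divider so that the mint stays apart. The three plywood offcuts in the dowel rack look alike: find the 12 mm one by pinching them, slide it down the trough's two aluminium channels and press it gently, without forcing it, past the rubber lips until it stands fully home on the sill at the bottom, then let go. Never put a thinner board down the channels, leave the other two standing in the rack, and do not disturb the cloche, the pot and its saucer or the dibber.

Things in the scene. Friction and masses are not known exactly. Their poses are not given: they have to be found in the camera images.
- board_a_mid (a point): One of three look-alike plywood boards standing on edge in the dowel rack: 146 mm long (y, level), 105 mm high (z, up), 85 to 160 g. Thickness (x) 9, 12 or 15 mm: each board has a different one, which has which is not told, nor which bay it stands in. The point is the board's centre, 52.5 mm above its lower edge.
- board_b_mid (a point): Another of the three plywood boards (see board_a_mid): same length and height, thickness 9, 12 or 15 mm not told; the point is its centre, 52.5 mm above its lower edge.
- board_c_mid (a point): Another of the three plywood boards (see board_a_mid): same length and height, thickness 9, 12 or 15 mm not told; the point is its centre, 52.5 mm above its lower edge.
- rack: Fixed wooden rack, base 225 (x) by 150 (y) by 12 mm. Three bays at x = -75, 0, +75 mm; in each a board stands on the base, long side along y, loosely (17 mm clear) between two pairs of 10 mm dowels at y = -55 and +55 mm, tops 68 mm above the ledge: the middle 90 mm and top 49 mm of each board are free. Origin: centre of the underside.
- trough: Empty timber herb trough, fixed: 360 mm long (x), 190 mm wide (y), 115 mm high, walls 14 mm, inner width 162 mm. In it an aluminium divider frame: a sill plate 90 (x) by 162 by 3 mm on the floor and, up its two ends to the rim, two facing top-hat channels for the board, about 40 mm from the trough's middle towards its -x end. Origin: centre of the underside.
- slot (a point): A mark on the trough, level with the rim (115 mm above the ledge), about midway between the mouths of the channels; x across the board, y along it, z up. The frame is clamped through slotted holes: its true place is up to 10 mm off this point in +x or -x (not measured), so feel for the mouths: 14 mm clear in x between 3 mm flanges with 8 mm outward wings, no lead-in, at y = 60 to 81 mm either side.
- cloche: Clear plastic bell cloche, 184 mm across, 200 mm high; origin at the centre of its underside. A bystander.
- pot: White ceramic pot, 120 mm across, 110 mm high, standing in its saucer; origin at the centre of its underside. A bystander.
- saucer: White ceramic drainage saucer, 140 mm across, 20 mm high; origin at the centre of its underside. A bystander.
- dibber_mid (a point): Wooden dibber, 248 mm long, 36 mm thick, lying on the ledge; the point is its centre, 18 mm above the ledge. A bystander.
- slot_foot (a point): 100 mm straight below slot, level with the top of the sill on which a board stands that is home: its centre then 52.5 mm above it, its top edge 5 mm above the rim. Channel bottoms are 156 mm apart in y. From 12 mm below the mouths down, a sprung rubber lip on each flange stands 1.8 mm into the gap: a 12 mm board takes a steady push of some 6 to 12 N in all, and stays where it is left.
- lipln (a joint): How far (m) the rubber lip on the -x flange of the left (+y) channel is pushed back: 0 free, 0.0017 fully; in the slot's own axes. A 12 mm board pushes back the two lips of a channel by 1.6 mm together.
- liplf (a joint): How far (m) the rubber lip on the +x flange of the left (+y) channel is pushed back: 0 free, 0.0017 fully; in the slot's own axes. A 12 mm board pushes back the two lips of a channel by 1.6 mm together.
- liprn (a joint): How far (m) the rubber lip on the -x flange of the right (-y) channel is pushed back: 0 free, 0.0017 fully; in the slot's own axes. A 12 mm board pushes back the two lips of a channel by 1.6 mm together.
- liprf (a joint): How far (m) the rubber lip on the +x flange of the right (-y) channel is pushed back: 0 free, 0.0017 fully; in the slot's own axes. A 12 mm board pushes back the two lips of a channel by 1.6 mm together.
Mind the look-alikes: they are no part of the job. Leave any purple look-alike of the part that bears board_c_mid alone. What is shaped like the part that bears board_a_mid but purple is not meant.

How it is judged (in metres and radians):
On the way, in this order (a step that is already met when the one before it is completed fails the run):
1. a board is lifted clear of the rack (height (world z) of any of board_a_mid, board_b_mid, board_c_mid above 0.135 m), for 0.1 s.
2. a board has entered both channels, its foot at least 25 mm below their mouths, and fills the gap between the rubber lips (((z of board_a_mid in the frame of slot below 0.0275 m and x of board_a_mid in the frame of slot between -0.0135 and 0.0135 m and y of board_a_mid in the frame of slot between -0.008 and 0.008 m) or (z of board_b_mid in the frame of slot below 0.0275 m and x of board_b_mid in the frame of slot between -0.0135 and 0.0135 m and y of board_b_mid in the frame of slot between -0.008 and 0.008 m) or (z of board_c_mid in the frame of slot below 0.0275 m and x of board_c_mid in the frame of slot between -0.0135 and 0.0135 m and y of board_c_mid in the frame of slot between -0.008 and 0.008 m)) and value of joint any of lipln, liplf above 0.0004 m and value of joint any of liprn, liprf above 0.0004 m), for 0.1 s.
At the end, for the whole second after the job is handed in: One board stands in both channels, its foot within 2.5 mm of the sill at the bottom, upright within 3 degrees and snug between the rubber lips (as only the 12 mm board is); the other two still stand in the rack within 30 mm of their start; all at rest ((((z of board_a_mid in the frame of slot below -0.045 m and x of board_a_mid in the frame of slot between -0.0135 and 0.0135 m and y of board_a_mid in the frame of slot between -0.008 and 0.008 m and angle between board_a_mid's own z axis and vertical below 0.05 rad) and (distance of board_b_mid from where it was at the start of the episode below 0.03 m and angle between board_b_mid's own z axis and vertical below 0.3 rad) and (distance of board_c_mid from where it was at the start of the episode below 0.03 m and angle between board_c_mid's own z axis and vertical below 0.3 rad)) or ((z of board_b_mid in the frame of slot below -0.045 m and x of board_b_mid in the frame of slot between -0.0135 and 0.0135 m and y of board_b_mid in the frame of slot between -0.008 and 0.008 m and angle between board_b_mid's own z axis and vertical below 0.05 rad) and (distance of board_a_mid from where it was at the start of the episode below 0.03 m and angle between board_a_mid's own z axis and vertical below 0.3 rad) and (distance of board_c_mid from where it was at the start of the episode below 0.03 m and angle between board_c_mid's own z axis and vertical below 0.3 rad)) or ((z of board_c_mid in the frame of slot below -0.045 m and x of board_c_mid in the frame of slot between -0.0135 and 0.0135 m and y of board_c_mid in the frame of slot between -0.008 and 0.008 m and angle between board_c_mid's own z axis and vertical below 0.05 rad) and (distance of board_a_mid from where it was at the start of the episode below 0.03 m and angle between board_a_mid's own z axis and vertical below 0.3 rad) and (distance of board_b_mid from where it was at the start of the episode below 0.03 m and angle between board_b_mid's own z axis and vertical below 0.3 rad))) and value of joint any of lipln, liplf above 0.0004 m and value of joint any of liprn, liprf above 0.0004 m and linear speed of each of board_a, board_b, board_c below 0.02 m/s); the robot touches nothing.
It fails at once if a board too thin for the rubber lips (the 9 mm one) is put down the channels (((z of board_a_mid in the frame of slot below 0.0175 m and x of board_a_mid in the frame of slot between -0.0135 and 0.0135 m and y of board_a_mid in the frame of slot between -0.008 and 0.008 m) or (z of board_b_mid in the frame of slot below 0.0175 m and x of board_b_mid in the frame of slot between -0.0135 and 0.0135 m and y of board_b_mid in the frame of slot between -0.008 and 0.008 m) or (z of board_c_mid in the frame of slot below 0.0175 m and x of board_c_mid in the frame of slot between -0.0135 and 0.0135 m and y of board_c_mid in the frame of slot between -0.008 and 0.008 m)) and value of joint each of lipln, liplf, liprn, liprf below 0.0003 m).
It fails at once if a board is forced: it presses on the trough and its channels with more than 60 N (contact force between any of board_a, board_b, board_c and trough above 60 N).
It fails at once if a bystander is disturbed: cloche, pot, saucer or dibber moved more than 30 mm (distance of any of cloche, pot, saucer, dibber_mid from where it was at the start of the episode above 0.03 m).
It also fails if it takes over 72 s, if anything falls off the work surface, if the arm or the gripper's body presses on something with over 40 N, if the wrist force passes 120 N, or if a joint passes its speed limit or range.

## Working session

There is one attempt and no reset: what is moved stays moved. The work goes in short steps, Python scripts to look and compute and a shell command to move; the robot and the scene stay as the last step left them, time stands still between calls to the robot, and variables do not carry over. Pictures are saved under pics/ and viewed, at most 10 in all, crops included, and the job is handed in when it is done.

```bash
ls; mkdir -p pics; python3 - <<'E'
from cell import env
import cv2,numpy as np
np.set_printoptions(suppress=True,precision=3)
for n in ("scene","top"):
    c=env.read_camera(n);cv2.imwrite(f"pics/{n}0.png",c["image"][:,:,::-1]);print(c["K"],c["world_from_camera"])
    np.savez(f"{n}0.npz",**{k:np.array(v) for k,v in c.items() if k in("image","K","world_from_camera")}); print(c.keys())
s=env.state();print(s)
E
```

```text
pics
[[487.941   0.    325.487]
 [  0.    487.941 197.183]
 [  0.      0.      1.   ]] [[   0.433   -0.753    0.495 1305.521]
 [   0.901    0.361   -0.239 -355.543]
 [   0.001    0.55     0.835 1330.924]
 [   0.       0.       0.       1.   ]]
dict_keys(['image', 'K', 'world_from_camera'])
[[475.997   0.    312.005]
 [  0.    475.997 187.518]
 [  0.      0.      1.   ]] [[  -0.012    0.995   -0.097  466.988]
 [  -1.      -0.014   -0.016  -26.098]
 [  -0.017    0.097    0.995 1338.848]
 [   0.       0.       0.       1.   ]]
dict_keys(['image', 'K', 'world_from_camera'])
{'time_s': 0.1, 'joint_pos': array([-1.39 ,  0.218,  1.615,  0.   ,  1.311, -0.112]), 'dq': array([ 0.   , -0.003, -0.003, -0.   ,  0.001,  0.   ]), 'tau': array([ -0.   , -39.807, -30.497,  -0.   ,   0.004,   0.   ]), 'tcp_pos': array([ 180.286, -597.659,  230.059]), 'tcp_rot': array([[ 0.957,  0.289, -0.   ],
       [ 0.289, -0.957,  0.002],
       [ 0.   , -0.002, -1.   ]]), 'contact_force': array([ 0.349,  0.528, -0.721]), 'ft_torque': array([ 0.023, -0.005,  0.022]), 'grip_force': 0.0, 'finger_gap': 85.12397961450903}
```

View pics/scene0.png

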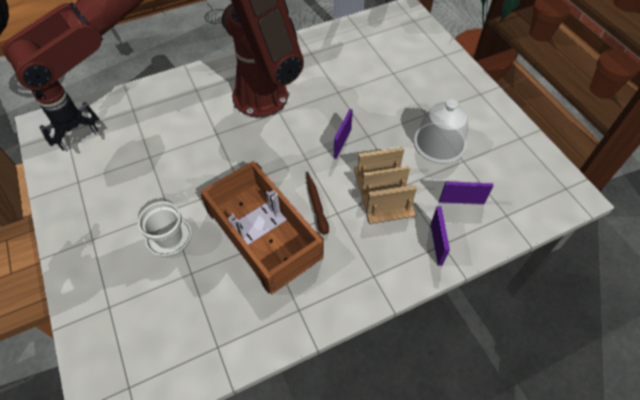

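View pics/top0.png

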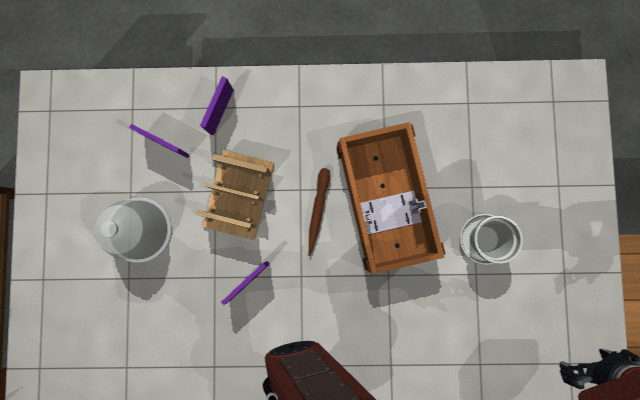

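The scene view shows the trough at about (262,225), the rack with 3 boards at (387,185), and purple boards around it that are not part of the job. The top view shows the rack at (238,195), the trough at (390,197) with its frame at (392,213), the dibber at (318,212), the pot at (490,238) and the cloche at (135,230). I'll zoom in on both.

```bash
python3 - <<'E'
import cv2,numpy as np
im=cv2.imread("pics/top0.png")
a=cv2.resize(im[145:245,190:280],None,fx=4.4,fy=4.4,interpolation=cv2.INTER_CUBIC)
b=cv2.resize(im[120:275,333:448],None,fx=3.4,fy=3.4,interpolation=cv2.INTER_CUBIC)
h=max(a.shape[0],b.shape[0]);f=lambda x:np.pad(x,((0,h-x.shape[0]),(0,0),(0,0)))
o=np.hstack([f(a),f(b)]);print(a.shape,b.shape,o.shape);cv2.imwrite("pics/topzoom.png",o)
E
```

```text
(440, 396, 3) (527, 391, 3) (527, 787, 3)
```

View pics/topzoom.png

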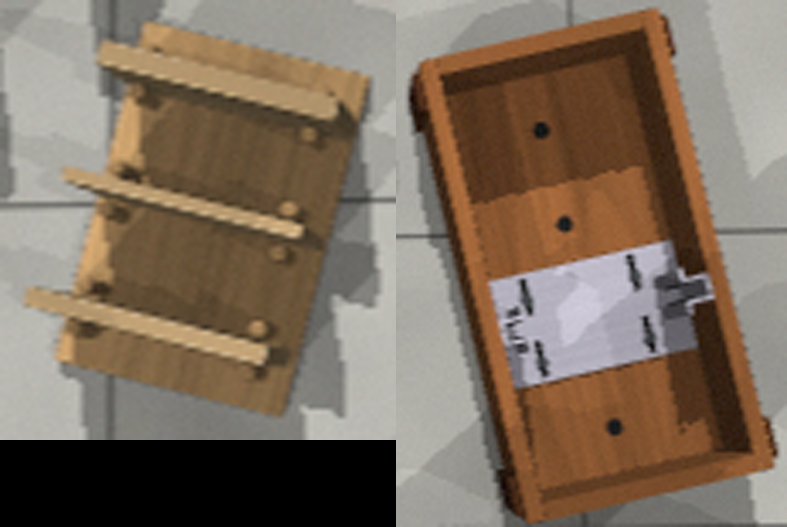

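The rack zoom shows board top edges from top to bottom with ends at (100,56)-(338,108), (65,176)-(303,231) and (27,298)-(267,353). The middle board looks thinnest and the upper one thickest. The trough zoom shows rim corners at (418,60), (660,8), (775,465) and (530,522), and the sill plate between the lines (488,282)-(670,240) and (520,388)-(695,348).

```bash
cat >h.py <<'E'
import numpy as np,cv2
from cell import env
np.set_printoptions(suppress=True,precision=3)
def ray(cam,uv,z):
    K,T=cam["K"],cam["world_from_camera"]
    d=np.linalg.inv(K)@[uv[0],uv[1],1];d=T[:3,:3]@[d[0],-d[1],-d[2]];o=T[:3,3]
    return o+d*(z-o[2])/d[2]
def proj(cam,p):
    K,T=cam["K"],cam["world_from_camera"]
    q=np.linalg.inv(T)@np.r_[p,1];q=K@[q[0],-q[1],-q[2]];return q[:2]/q[2]
E
python3 - <<'E'
from h import *
t=dict(np.load("top0.npz"))
B=[((100,56),(338,108)),((65,176),(303,231)),((27,298),(267,353))]
for b in B:
    P=[ray(t,(p[0]/4.4+190,p[1]/4.4+145),117) for p in b]
    v=P[0]-P[1];print("board",(P[0]+P[1])/2,np.linalg.norm(v),np.degrees(np.arctan2(v[1],v[0])))
g=lambda p:((p[0]-396)/3.4+333,p[1]/3.4+120)
C=[ray(t,g(p),115) for p in((418,60),(660,8),(775,465),(530,522))]
for i in range(4):
    v=C[i]-C[i-1];print("rim",C[i],np.linalg.norm(v),np.degrees(np.arctan2(v[1],v[0])))
o=np.mean(C,axis=0);ex=(C[0]-C[3])+(C[1]-C[2]);ex[2]=0;ex/=np.linalg.norm(ex);ey=np.array([-ex[1],ex[0],0])
print("centre",o,ex,"slot",o-40*ex)
for p in((488,282),(670,240),(520,388),(695,348)):
    q=ray(t,g(p),15)-o;print("sill",q@ex,q@ey)
E
```

```text
board [651.373 180.838 117.   ] 144.88213620628426 76.77729316231914
board [579.6   201.296 117.   ] 144.53763854975227 76.2255152178736
board [508.315 222.703 117.   ] 144.92555118205348 76.46329055021302
rim [716.151 -79.51  115.   ] 359.0945281711799 12.392341649662944
rim [ 753.677 -265.76   115.   ] 189.99184013601248 -78.60855767976611
rim [ 405.369 -339.929  115.   ] 356.1167641890993 -167.97883543120378
rim [ 365.423 -156.574  115.   ] 187.6561462171983 102.29049803295635
centre [ 560.155 -210.443  115.   ] [0.977 0.211 0.   ] slot [ 521.06  -218.901  115.   ]
sill 6.709169710378205 72.92532179458514
sill 6.770633452193886 -80.01261372496823
sill -83.01456817692069 67.74191641918974
sill -83.30609095898467 -78.25840356676676
```

```bash
cat >>h.py <<'E'
def need(x,y,z,yaw):  # yaw: world angle (deg) of tool y, tool straight down
    s=env.state();R=s["tcp_rot"];c=np.radians(yaw);yt=np.array([np.cos(c),np.sin(c),0]);zt=np.array([0,0,-1.]);D=np.c_[np.cross(yt,zt),yt,zt]
    from scipy.spatial.transform import Rotation as Ro
    print("t",s["time_s"],"pos",s["tcp_pos"],"shift",(R.T@(np.array([x,y,z])-s["tcp_pos"])).round(1),"turn",Ro.from_matrix(R.T@D).as_rotvec().round(4),"gap",round(s["finger_gap"],2),"grip",s["grip_force"],"F",s["contact_force"],"q",s["joint_pos"].round(2))
E
python3 -m creep '[[551,-691,0,0,0,-1.04],[551,-691,0,0,0,-1.04],[551,-691,0,0,0,-1.04],[551,-691,0,0,0,-1.04],[551,-691,0,0,0,-1.04]]' 40 40
python3 -c "from h import *;need(508.3,222.7,230,-13.5)"
```

```text
time_s: 0.6
tcp_pos: [273.4, -364.1, 230.6]
tcp_rot: [[0.499, 0.867, -0.0], [0.867, -0.499, 0.001], [0.001, -0.001, -1.0]]
contact_force: [0.5, -0.1, 1.0]
finger_gap: 40.1
grip_force: 0.0
t 0.6 pos [ 273.395 -364.067  230.645] shift [625.7 -89.3   1.2] turn [-0.001 -0.001 -0.287] gap 40.11 grip 0.0 F [ 0.485 -0.141  0.978] q [-1.08 -0.16  2.    0.    1.3  -0.56]
```

```bash
python3 -m creep '[[626,-89,0,0,0,-0.287],[626,-89,0,0,0,-0.287],[626,-89,0,0,0,-0.287],[626,-89,0,0,0,-0.287],[626,-89,0,0,0,-0.287]]' >/dev/null
python3 -c "from h import *;need(508.3,222.7,180,-13.5)"
```

```text
t 1.1 pos [ 367.553 -132.706  231.107] shift [378.8  51.6  51.1] turn [ 0.001  0.    -0.006] gap 39.94 grip 0.0 F [0.936 0.028 0.217] q [-0.53 -0.32  2.13  0.    1.33 -0.29]
```

```bash
python3 -m creep '[[379,52,0,0,0,0],[379,52,0,0,0,0],[379,52,0,0,0,0],[379,52,0,0,0,0],[379,52,0,0,0,0]]' >/dev/null
python3 -c "from h import *;need(508.3,222.7,180,-13.5)"
```

```text
t 1.6 pos [459.661  99.889 231.056] shift [130.9  18.   51. ] turn [ 0.     0.    -0.005] gap 39.77 grip 0.0 F [ 0.904 -0.869  0.577] q [ 0.06 -0.12  1.97 -0.    1.3   0.31]
```

```bash
python3 -m creep '[[131,18,20,0,0,-0.005],[131,18,20,0,0,-0.005],[131,18,51,0,0,-0.005],[131,18,51,0,0,-0.005],[131,18,51,0,0,-0.005]]' 30 >/dev/null
python3 - <<'E'
from h import *
need(508.3,222.7,78,-13.5)
for n in("top","scene"):
    c=env.read_camera(n);p=proj(c,[508.3,222.7,117]);u,v=p.astype(int);print(n,p)
    cv2.imwrite(f"pics/{n}1.png",cv2.resize(c["image"][v-50:v+50,u-65:u+65,::-1],None,fx=3,fy=3,interpolation=cv2.INTER_CUBIC))
a=np.vstack([cv2.imread("pics/top1.png"),cv2.imread("pics/scene1.png")]);cv2.imwrite("pics/both1.png",a[:600])
E
```

```text
t 2.1 pos [506.839 220.66  178.03 ] shift [  2.6   1.4 100. ] turn [-0.004  0.003  0.001] gap 29.97 grip 0.0 F [-0.506 -0.511  0.779] q [ 0.28  0.12  1.83 -0.    1.2   0.52]
top [223.348 218.969]
scene [380.433 152.43 ]
```

View pics/both1.png

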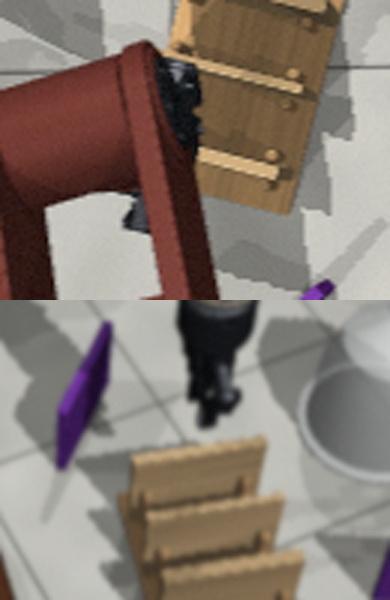

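The scene crop shows the fingers at about (215,410), just above the middle of the nearest board's top edge at (200,452), which agrees with the projected target. I'll descend and pinch.

```bash
python3 -m creep '[[2.6,1.4,35,0,0,0],[2.6,1.4,70,0,0,0],[2.6,1.4,90,0,0,0],[2.6,1.4,100,0,0,0],[2.6,1.4,100,0,0,0]]' 30 20 
python3 -m creep '[[0,0,0,0,0,0],[0,0,0,0,0,0],[0,0,0,0,0,0],[0,0,0,0,0,0],[0,0,0,0,0,0]]' 0 20
python3 -c "from h import *;need(508.3,222.7,78,-13.5)"
```

```text
time_s: 2.7
tcp_pos: [510.1, 221.7, 80.4]
tcp_rot: [[0.235, 0.972, -0.0], [0.972, -0.235, -0.0], [-0.0, -0.0, -1.0]]
contact_force: [-0.6, 0.4, 0.7]
finger_gap: 29.8
grip_force: 0.0
time_s: 3.2
tcp_pos: [509.0, 223.4, 82.0]
tcp_rot: [[0.235, 0.972, -0.003], [0.972, -0.235, 0.001], [0.0, -0.003, -1.0]]
contact_force: [-6.1, 0.2, 3.6]
finger_gap: 11.9
grip_force: 19.8
t 3.2 pos [509.048 223.352  82.002] shift [-0.8 -0.6  4. ] turn [-0.004 -0.001 -0.002] gap 11.92 grip 19.819640815258026 F [-6.117  0.164  3.643] q [0.29 0.25 1.88 0.   1.01 0.52]
```

The gap reads 11.9 mm, so this is the 12 mm board. I'll grip it firmly and lift straight up.

```bash
python3 -m creep '[[0,0,0,0,0,0],[0,0,0,0,0,0],[0,0,-15,0,0,0],[0,0,-40,0,0,0],[0,0,-75,0,0,0]]' 0 60
python3 -m creep '[[0,0,-35,0,0,0],[0,0,-67,0,0,0],[0,0,-67,0,0,0],[0,0,-67,0,0,0],[0,0,-67,0,0,0]]' 
python3 -c "from h import *
need(522.8,-218.5,220,12.2)"
```

```text
time_s: 3.7
tcp_pos: [509.5, 222.4, 155.9]
tcp_rot: [[0.234, 0.972, -0.002], [0.972, -0.234, -0.001], [-0.001, -0.001, -1.0]]
contact_force: [0.9, 1.3, -0.8]
finger_gap: 11.6
grip_force: 58.9
time_s: 4.2
tcp_pos: [509.7, 222.5, 221.5]
tcp_rot: [[0.234, 0.972, -0.001], [0.972, -0.234, -0.001], [-0.001, -0.001, -1.0]]
contact_force: [-0.6, -0.5, -0.5]
finger_gap: 11.3
grip_force: 58.9
t 4.2 pos [509.714 222.46  221.543] shift [-425.7  115.8    1.8] turn [-0.001  0.001 -0.449] gap 11.32 grip 58.903711438179016 F [-0.607 -0.544 -0.539] q [ 0.29  0.08  1.79 -0.    1.28  0.52]
```

```bash
python3 -m creep '[[-45,12,0,0,0,-0.05],[-90,24,0,0,0,-0.1],[-135,36,0,0,0,-0.15],[-180,49,0,0,0,-0.2],[-225,61,0,0,0,-0.25]]' >/dev/null
python3 -c "from h import *
need(522.8,-218.5,220,12.2)"
```

```text
t 4.7 pos [515.612 -11.834 220.188] shift [-206.8    3.8    0.1] turn [-0.003 -0.001 -0.197] gap 11.03 grip 58.84971499443054 F [0.989 0.834 0.309] q [-0.16 -0.01  1.88 -0.    1.27 -0.18]
```

```bash
python3 -m creep '[[-45,1,0,0,0,-0.05],[-90,2,0,0,0,-0.1],[-135,3,0,0,0,-0.15],[-180,4,0,0,0,-0.197],[-207,4,0,0,0,-0.197]]' >/dev/null
python3 -m creep '[[0,0,0,0,0,0],[0,0,0,0,0,0],[0,0,0,0,0,0]]' >/dev/null
python3 - <<'E'
from h import *
need(522.8,-218.5,190,12.2)
for n in("top","scene"):
    c=env.read_camera(n);p=proj(c,[522.8,-218.5,115]);u,v=p.astype(int);print(n,p,u,v)
    cv2.imwrite(f"pics/{n}2.png",cv2.resize(c["image"][v-65:v+35,u-65:u+65,::-1],None,fx=5 if n=="scene" else 3,fy=5 if n=="scene" else 3,interpolation=cv2.INTER_CUBIC))
E
```

```text
t 5.5 pos [ 523.237 -215.831  220.864] shift [-2.6 -0.9 30.9] turn [-0.002 -0.002 -0.001] gap 11.34 grip 58.80444645881653 F [ 0.815 -0.11  -1.313] q [-0.52  0.1   1.76  0.    1.28 -0.73]
top [395.09  211.085] 395 211
scene [251.695 207.22 ] 251 207
```

View pics/scene2.png

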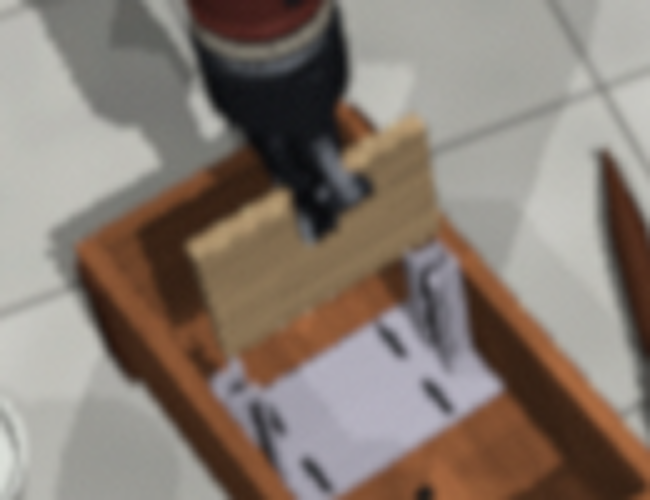

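The scene crop shows the board upright in the grip, with foot corners at (230,352) and (440,225). It is above the channel mouths near (232,378) and (430,255). I'll compute their positions and zoom in on the mouths.

```bash
python3 - <<'E'
from h import *
c=env.read_camera("scene");u,v=251,207
o=np.array([560.2,-210.4,0]);ex=np.array([.977,.211,0]);ey=np.array([-.211,.977,0]);S=o-38.2*ex
g=lambda p:(p[0]/5+u-65,p[1]/5+v-65)
for p,z in(((230,352),152),((440,225),152),((190,245),257),((425,118),257),((232,378),115),((430,250),115)):
    q=ray(c,g(p),z)-S;print(p,z,"x",q@ex,"y",q@ey)
def crop(y0,y1,x0,x1):return cv2.resize(c["image"][y0:y1,x0:x1,::-1],(400,400),interpolation=cv2.INTER_CUBIC)
a=crop(205,245,220,260);b=crop(180,220,258,298)
for y in(60.,81.,-60.,-81.):
  for x in(-10,-7,7,10):
    p=S+x*ex+y*ey;p[2]=115;w=proj(c,p);im,x0,y0=(b,258,180) if y>0 else (a,220,205)
    cv2.circle(im,tuple(((w-[x0,y0]+.5)*10).astype(int).tolist()),2,(0,0,255),-1)
cv2.imwrite("pics/mouth.png",np.hstack([a,b]))
E
```

```text
(230, 352) 152 x 2.673943931614981 y -62.67556578961993
(440, 225) 152 x 3.5449809553527727 y 80.87960727873869
(190, 245) 257 x -1.9828479642358268 y -65.13919528364174
(425, 118) 257 x 4.750906217951386 y 81.09997105132126
(232, 378) 115 x -4.506098721878398 y -63.730080612118584
(430, 250) 115 x -8.080274865711417 y 77.71145516965281
```

View pics/mouth.png

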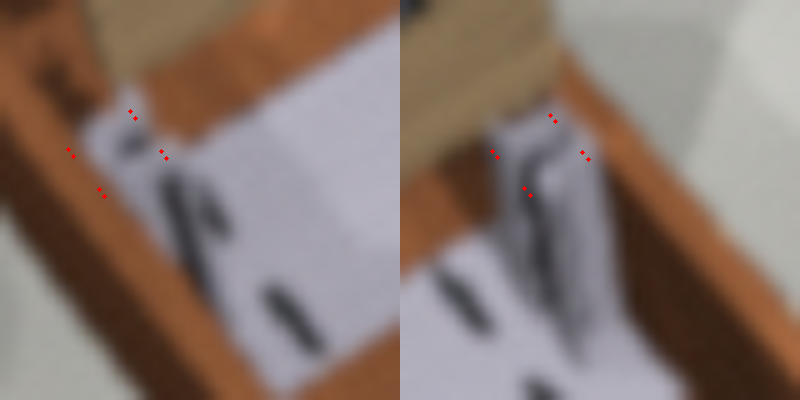

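In this view the dots predicted from the top camera sit about 2 px below the channel tops at (130,95) and (492,130). I'll check the scene camera's bias against the trough rim.

```bash
python3 - <<'E'
from h import *
c=dict(np.load("scene0.npz"));x0,y0=195,155
im=cv2.resize(c["image"][y0:y0+140,x0:x0+135,::-1],None,fx=4.2,fy=4.2,interpolation=cv2.INTER_CUBIC)
o=np.array([560.2,-210.4,0]);ex=np.array([.977,.211,0]);ey=np.array([-.211,.977,0])
L=[(x,y,115) for x in(-180,180) for y in(-95,95)]+[(x,y,115) for x in(-166,166) for y in(-81,81)]+[(-38.2+x,y,15) for x in(-45,45) for y in(-81,81)]
for x,y,z in L:
    p=o+x*ex+y*ey;p[2]=z;w=(proj(c,p)-[x0,y0]+.5)*4.2
    cv2.circle(im,tuple(w.astype(int).tolist()),2,(0,255,0),-1);print((x,y,z),w.round())
cv2.imwrite("pics/sc0z.png",im);print(im.shape)
E
```

```text
(-180, -95, 115) [ 20. 158.]
(-180, 95, 115) [243.  28.]
(180, -95, 115) [303. 527.]
(180, 95, 115) [538. 366.]
(-166, -81, 115) [ 47. 161.]
(-166, 81, 115) [238.  49.]
(166, -81, 115) [308. 499.]
(166, 81, 115) [509. 362.]
(-83.2, -81, 15) [132. 310.]
(-83.2, 81, 15) [313. 197.]
(6.799999999999997, -81, 15) [197. 396.]
(6.799999999999997, 81, 15) [381. 277.]
(588, 567, 3)
```

View pics/sc0z.png

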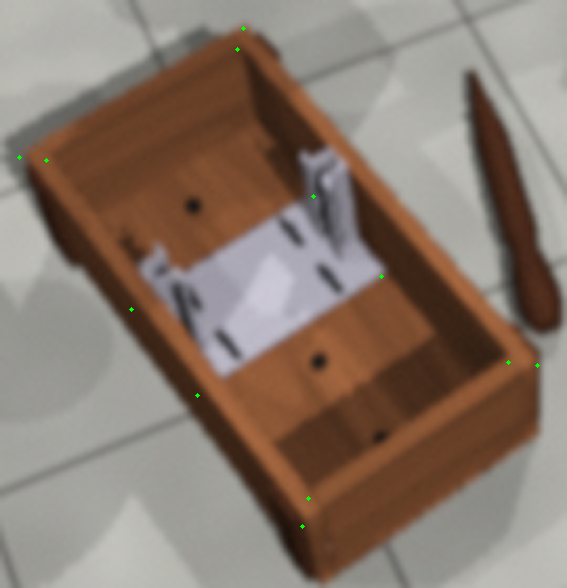

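The rim corners show the scene camera biased by about +5 mm y and −2 mm x. Correcting for that, the board is about 3 mm too far along +y and nearly centred in x. I'll correct that and come down to just above the mouths.

```bash
python3 -m creep '[[-3.4,-0.5,10,-0.002,-0.002,-0.001],[-3.4,-0.5,20,-0.002,-0.002,-0.001],[-3.4,-0.5,26,-0.002,-0.002,-0.001],[-3.4,-0.5,28,-0.002,-0.002,-0.001],[-3.4,-0.5,28,-0.002,-0.002,-0.001]]' >/dev/null
python3 -c "from h import *
need(522.8,-219.5,190,12.2)"
python3 -m creep '[[0,0,1,0,0,0],[0,0,2,0,0,0],[0,0,3,0,0,0],[0,0,4,0,0,0]]'|grep -E "pos|force"
python3 -m creep '[[0,0,1,0,0,0],[0,0,2,0,0,0],[0,0,2,0,0,0]]'|grep -E "pos|force"
```

```text
t 6.15 pos [ 523.721 -220.306  193.352] shift [ 1.  -0.7  3.4] turn [ 0.001  0.001 -0.001] gap 11.07 grip 58.807037472724915 F [-0.12  -0.241 -0.951] q [-0.52  0.13  1.79 -0.    1.22 -0.73]
tcp_pos: [524.3, -220.7, 190.5]
contact_force: [0.7, 0.2, -0.6]
grip_force: 58.8
tcp_pos: [524.1, -220.5, 188.1]
contact_force: [0.3, -0.4, -1.6]
grip_force: 58.8
```

```bash
for i in 1 2; do python3 -m creep '[[0,0,1,0,0,0],[0,0,2,0,0,0],[0,0,2,0,0,0]]'|grep -E "pos|contact"; done
```

```text
tcp_pos: [524.1, -220.5, 186.1]
contact_force: [-0.1, -0.4, -1.4]
tcp_pos: [524.4, -220.8, 184.9]
contact_force: [-0.1, -0.6, 2.4]
```

```bash
python3 -m creep '[[0,0,0.5,0,0,0],[0,0,1,0,0,0],[0,0,1,0,0,0]]'|grep -E "pos|contact"; python3 -c "from h import *
need(522.8,-219.5,184,12.2);print(env.state()['ft_torque'])"
```

```text
tcp_pos: [524.5, -220.9, 184.8]
contact_force: [-3.0, -0.5, 6.0]
t 7.75 pos [ 524.535 -220.863  184.821] shift [ 1.7 -1.4  0.8] turn [ 0.003  0.003 -0.001] gap 11.57 grip 59.863972663879395 F [-2.959 -0.537  5.999] q [-0.52  0.14  1.79 -0.    1.2  -0.73]
[ 0.288  0.538 -0.013]
```

The board touched a flange top at TCP z 184.8 with 6 N. I'll sweep gently towards -x while keeping a light press.

```bash
for i in 1 2 3 4; do python3 -m creep '[[0,-0.4,0,0,0,0],[0,-0.8,0,0,0,0],[0,-0.8,0,0,0,0]]'|grep -E "pos|contact"; done
```

```text
tcp_pos: [524.3, -220.9, 184.8]
contact_force: [-0.3, 1.0, 5.3]
tcp_pos: [524.0, -221.0, 184.8]
contact_force: [0.4, 1.3, 4.7]
tcp_pos: [523.4, -221.2, 184.4]
contact_force: [2.3, 0.9, 5.0]
tcp_pos: [521.3, -221.4, 182.7]
contact_force: [3.9, 0.6, -0.3]
```

The board dropped to z 182.7 with no vertical force, and the side force says it is against the -x flange. I'll ease back and descend.

```bash
python3 -m creep '[[0,0.5,0,0,0,0],[0,0.5,1,0,0,0],[0,0.5,2,0,0,0],[0,0.5,2,0,0,0]]'|grep -E "pos|contact"; for i in 1 2; do python3 -m creep '[[0,0,1,0,0,0],[0,0,2,0,0,0],[0,0,2,0,0,0]]'|grep -E "pos|contact";done; python3 -c "from h import *
need(521.3,-221.4,170,12.2);print(env.state()['ft_torque'])"
```

```text
tcp_pos: [521.5, -221.1, 180.8]
contact_force: [3.0, 0.3, -1.8]
tcp_pos: [521.5, -221.1, 179.0]
contact_force: [2.6, 1.3, -0.4]
tcp_pos: [521.5, -221.1, 177.1]
contact_force: [3.0, -1.1, -2.0]
t 9.95 pos [ 521.523 -221.146  177.116] shift [-0.2 -0.3  7.1] turn [ 0.002  0.002 -0.001] gap 10.91 grip 59.07245099544525 F [ 3.035 -1.142 -2.023] q [-0.52  0.14  1.8  -0.    1.19 -0.74]
[ 0.114 -0.629  0.211]
```

```bash
python3 -m creep '[[0,0.6,0,0,0,0],[0,0.6,1,0,0,0],[0,0.6,2,0,0,0],[0,0.6,2,0,0,0]]'|grep -E "pos|contact"; for i in 1 2 3; do python3 -m creep '[[0,0,1,0,0,0],[0,0,2,0,0,0],[0,0,2,0,0,0]]'|grep -E "pos|contact";done; python3 -c "from h import *
need(521.3,-221.4,170,12.2);print(env.state()['ft_torque'])"
```

```text
tcp_pos: [521.8, -221.0, 174.9]
contact_force: [1.4, 0.3, -0.8]
tcp_pos: [521.8, -221.0, 172.9]
contact_force: [1.0, -0.3, -0.9]
tcp_pos: [522.3, -221.1, 171.3]
contact_force: [0.9, 0.1, -1.4]
tcp_pos: [522.6, -221.3, 169.8]
contact_force: [0.6, 0.5, 2.6]
t 11.25 pos [ 522.56  -221.321  169.83 ] shift [ 0.2 -1.2 -0.2] turn [ 0.003  0.003 -0.001] gap 11.24 grip 59.41978454589844 F [0.568 0.475 2.6  ] q [-0.52  0.15  1.81 -0.    1.18 -0.74]
[ 0.021 -0.116  0.006]
```

Now at the lips, with side forces near zero and the push building. I'll press on steadily.

```bash
for i in 1 2 3 4; do python3 -m creep '[[0,0,1,0,0,0],[0,0,2,0,0,0],[0,0,3,0,0,0]]'|grep -E "pos|contact";done; python3 -c "from h import *
need(522.6,-221.3,169,12.2);print(env.state()['ft_torque'])"
```

```text
tcp_pos: [522.6, -221.4, 166.9]
contact_force: [0.1, -0.1, 5.4]
tcp_pos: [522.6, -221.4, 163.9]
contact_force: [0.0, 0.3, 5.4]
tcp_pos: [522.6, -221.4, 160.9]
contact_force: [0.8, -0.0, 5.6]
tcp_pos: [522.6, -221.4, 157.9]
contact_force: [-0.4, -0.3, 5.1]
t 12.45 pos [ 522.635 -221.418  157.918] shift [  0.1   0.  -11.1] turn [ 0.003  0.003 -0.001] gap 11.47 grip 59.76662993431091 F [-0.434 -0.346  5.063] q [-0.52  0.17  1.82 -0.    1.15 -0.74]
[0.038 0.05  0.031]
```

```bash
for i in 1 2 3; do python3 -m creep '[[0,0,4,0,0,0],[0,0,8,0,0,0],[0,0,12,0,0,0],[0,0,16,0,0,0],[0,0,20,0,0,0]]'|grep -E "pos|contact";done
```

```text
tcp_pos: [522.6, -221.5, 137.8]
contact_force: [-0.3, 0.8, 5.8]
tcp_pos: [522.7, -221.5, 117.8]
contact_force: [-0.3, 1.1, 5.9]
tcp_pos: [522.7, -221.6, 97.8]
contact_force: [-0.8, -0.2, 5.9]
```

```bash
python3 -m creep '[[0,0,3,0,0,0],[0,0,6,0,0,0],[0,0,8,0,0,0],[0,0,9,0,0,0],[0,0,10,0,0,0]]'|grep -E "pos|contact"; for i in 1 2 3; do python3 -m creep '[[0,0,0.5,0,0,0],[0,0,1,0,0,0],[0,0,1,0,0,0]]'|grep -E "pos|contact";done
```

```text
tcp_pos: [522.7, -221.5, 87.8]
contact_force: [-0.7, -0.4, 5.2]
tcp_pos: [522.6, -221.5, 86.7]
contact_force: [-1.3, -0.6, 5.3]
tcp_pos: [522.6, -221.5, 85.8]
contact_force: [-1.2, -0.0, 5.4]
tcp_pos: [522.8, -221.7, 85.1]
contact_force: [-1.4, 0.3, 6.8]
```

```bash
for i in 1 2 3; do python3 -m creep '[[0,0,0.5,0,0,0],[0,0,1,0,0,0],[0,0,1,0,0,0]]'|grep -E "pos|contact";done;python3 -c "from h import *
need(522.6,-221.3,85,12.2);print(env.state()['ft_torque'])"
```

```text
tcp_pos: [522.9, -221.8, 85.0]
contact_force: [-3.3, 0.3, 11.0]
tcp_pos: [522.9, -221.8, 85.0]
contact_force: [-4.9, 1.1, 15.8]
tcp_pos: [523.0, -221.8, 84.9]
contact_force: [-6.6, 2.3, 20.8]
t 16.25 pos [ 522.995 -221.758   84.941] shift [ 0.5 -0.3 -0.1] turn [ 0.002  0.003 -0.001] gap 11.5 grip 62.153499126434326 F [-6.575  2.332 20.759] q [-0.52  0.27  1.85 -0.    1.02 -0.74]
[0.65  1.014 0.06 ]
```

The board stopped solid at TCP z 84.9, exactly 100 mm below mouth contact, so it is home. I'll ease the load, release and withdraw.

```bash
python3 -m creep '[[0,0,-1,0,0,0],[0,0,-2,0,0,0],[0,0,-2.5,0,0,0],[0,0,-2.5,0,0,0]]'|grep -E "pos|contact"
python3 -m creep '[[0,0,0,0,0,0],[0,0,0,0,0,0],[0,0,0,0,0,0],[0,0,0,0,0,0]]' 36|grep -E "pos|contact|gap"
python3 -m creep '[[0,0,-6,0,0,0],[0,0,-20,0,0,0],[0,0,-50,0,0,0],[0,0,-90,0,0,0],[0,0,-130,0,0,0]]'|grep -E "pos|contact|gap"
python3 -m creep '[[70,-50,0,0,0,0],[70,-130,-20,0,0,0],[70,-130,-20,0,0,0],[70,-130,-20,0,0,0],[70,-130,-20,0,0,0]]'|grep -E "pos|contact|gap"
python3 - <<'E'
from h import *
for n in("top","scene"):
    c=env.read_camera(n);p=proj(c,[545,-100,115]);u,v=p.astype(int)
    cv2.imwrite(f"pics/{n}3.png",cv2.resize(c["image"][max(0,v-120):v+130,max(0,u-200):u+160,::-1],None,fx=2,fy=2)[:600,:800] if n=="top" else cv2.resize(c["image"][140:300,190:430,::-1],None,fx=3.3,fy=3.3))
E
```

```text
tcp_pos: [522.8, -221.8, 85.0]
contact_force: [-2.0, -0.4, 8.9]
tcp_pos: [521.8, -220.8, 83.0]
contact_force: [-0.2, 0.5, -0.3]
finger_gap: 36.1
tcp_pos: [521.9, -220.9, 216.0]
contact_force: [0.5, -0.8, -0.0]
finger_gap: 35.5
tcp_pos: [380.0, -180.1, 235.1]
contact_force: [0.3, -0.1, -0.1]
finger_gap: 35.9
```

View pics/scene3.png

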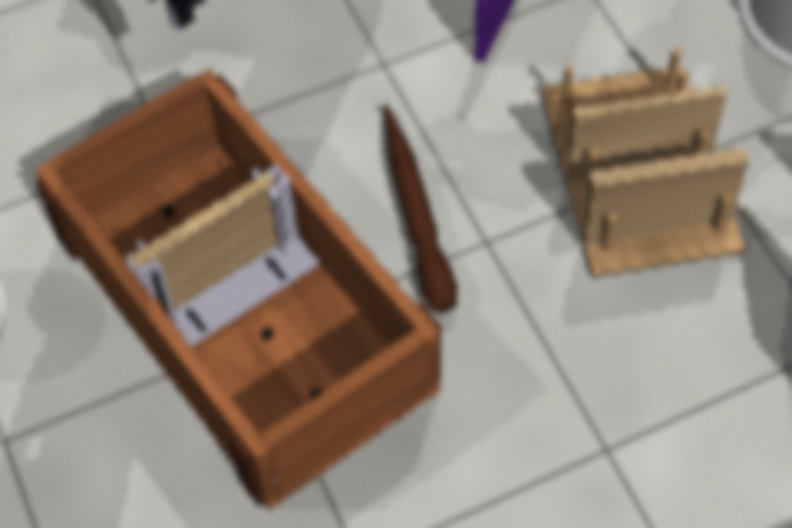

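The board stands home in both channels, with its top edge running from (130,255) to (275,175), just above the channel tops. The other two boards still stand in the rack at (655,130) and (670,200), the dibber hasn't moved, and the gripper is clear.

```bash
python3 -m creep '[[0,0,0,0,0,0],[0,0,0,0,0,0],[0,0,0,0,0,0]]' >/dev/null; python3 -c "from cell import env;print(env.job_done())"
```

```text
the job is handed in; nothing more can be done
None
```

The board that pinched at 11.9 mm, the 12 mm one, is in both channels and down on the sill, released, with the other two still in the rack; the job is handed in, with no verdict returned.

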